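Clear the snap gauge and set the readout screen

ROBOT

A 6-joint arm with a two-finger parallel gripper is mounted at the origin on the work surface. World frame = base frame: x ahead of the robot, y to its left, z up, the work surface at z = 0. Lengths are in mm, angles in rad, forces in N, time in s.
With the tool pointing down it reaches from about 300 to 1000 mm from the base axis. Payload 5.1 kg.
Tool frame: the origin (TCP) lies midway between the tips of the shut fingers; the grasp point (between the pads) lies 19 mm behind it; z points along the fingers, x is the direction in which the jaws open and shut, and the axes are right-handed (so a half turn about z gives the same grasp; the last joint's range is limited). The gripper opens to 95 mm and grips with 3 to 60 N. Pads are 20 mm wide; open, the fingers measure 119 mm over their backs; the gripper's body (75 mm by 180 mm) begins 59 mm behind the grasp point.
Start: joints at [-1.292, 0.124, 1.65, -0, 1.367, -0.083], TCP at [230.04, -607.919, 214.656] pointing down, gripper open.
Joint ranges: [-2.61, 2.61], [-1.02, 2.33], [0.03, 2.71], [-1.35, 4.49], [0.32, 2.68], [-2.91, 2.91]. Speed limits (rad/s): [2.57, 2.57, 3.14, 3.14, 3.14, 3.14].

INTERFACE

Orientations are given as a unit quaternion [w, x, y, z].
In Python, from station import * gives the robot as it stands.
- The arm moves only by the tool carry_out, never from a script. Its argument "deltas" is a list of rows, each an object of numbers: "tx", "ty", "tz": the shift along the world's x, y, z scaled (see below); "rx", "ry", "rz": the turn, a rotation vector about the world's x, y, z scaled (see below). A call has 1 to 8 rows; each row shifts and turns the pose as measured when the row begins; what a row does not reach is not made up. The controller multiplies each number of a shift by 0.04 m and each number of a turn by 4 degrees. A row lasts 1/12 s, in which the tool goes at most 41.7 mm and 7.16 degrees, less where a joint would pass 70% of its speed; a pose out of reach is approached as far as the arm can. A call with a number of a shift or a turn outside -1 to 1 is refused whole. A call with a gripper value outside its range is refused whole. "hand" is the opening, from 0 (shut) to 1 (fully open), set as the call begins (left out, the last holds). The fingers move at their own pace and stop on an object; "squeeze" is the grip in N (left out, the last holds). Time passes only in rows, so rows that do not move let the fingers close. It gives the time, the measured TCP pose, the force and the opening at its end, in the units of the state.
- get_obs(): the state, without advancing time (a new reading comes with each control period).
- grab_frame(name): name is "side" or "top"; returns a dict with "pixels" (400x640x3 uint8, red, green, blue), "fov_y" (degrees; the focal length in pixels is half the picture's height over the tangent of half this angle, whatever the lens; pixels are square), "cx", "cy" (the principal point, pixels), "pose" (4x4, takes a point from camera to world coordinates). Camera axes: x right, y down, z forward; pixel columns grow to the right and rows downward; lengths in mm; the calibration is good to about 2 mm. A picture is of the moment at which its call begins. There is no depth.
- hand_in(): hands the job in, once; it reports no verdict.
The state is a dict: "time": time; "joint_positions": joint angles; "dq": joint speeds; "tau": joint torques, N m; "eef_pos": TCP position; "ee_rot": TCP orientation; "contact_force": force on the tool from outside, world axes, zero at the start; "moment": the same for the moment, N m; "finger_gap": finger opening in mm.
Only numpy, scipy, OpenCV 4.12 (cv2) and the standard library are available. Lean on these libraries where they do the work, as an engineer would, in place of code of your own. Each camera call takes 0.05 s, during which the arm holds its last target. There are 200 camera calls.

TASK

Someone has left the black snap gauge lying on the closed lid of the blue bench readout. Pick it up and lay it gently, flat, on the green felt pad while the lid is still shut; then raise the stiff-hinged lid to about 60 degrees from closed, so the screen inside it can be read, and leave it standing there. Keep off the shelf above and do not disturb the mug, the thread ring or the caliper.

Things in the scene. Friction and masses are not known exactly. Their poses are not given: they have to be found in the camera images.
- readout: blue instrument case fixed to the bench, 170 (x) x 240 (y) x 50 mm high, light grey lid on top. Origin: centre of the underside, on the bench. Its -x side is the front (towards the robot, where the red tongue sticks out), +x the hinge side. The flat top of the closed lid is 66 mm above the bench
- readout_lid (a joint): angle of the lid in rad: 0 closed (lying flat), grows as the front edge rises; stop at 1.75. The hinge is stiff: the lid stays where it is left; about 6 N at the tongue moves it
- hinge (a point): middle of the hinge axis, 85 mm behind the readout's origin and 52 mm above the bench; the axis runs along the readout's y. The lid is 170 mm from the hinge to its front edge, 240 mm wide, 14 mm thick; its underside lies in the plane of the hinge axis
- tongue (a point): grip point on the red tongue that sticks out 49 mm from the middle of the lid's front edge, in the lid's plane; 24 mm wide (along y), 14 mm thick. The point is at mid thickness, 30 mm from the lid's edge, 19 mm from the tongue's end, 200 mm from the hinge axis; 59 mm above the bench when closed. Axes turn with the lid: x to the hinge, z out of its outer face
- gauge: blackened steel snap gauge, a flat horseshoe lying on the lid, about 0.3 kg: back bar 92 (x) x 24 (y) x 14 mm, two arms 20 mm wide at its ends reaching to y = +48 mm, a 52 mm gap between them. A black grip block 40 (x) x 26 (y) x 20 mm high sits round the middle of the bar: take it there across y. Origin: underside of the grip block's centre; z up
- pad: green felt pad fixed to the bench, 180 (x) x 160 (y) x 5 mm, to the left or the right of the readout. Origin: centre of its underside
- shelf: beech shelf on two posts, fixed, over the rear half of the readout; axes as the readout's, origin on the bench, up to 15 mm to its side. Board 420 (y) x 100 (x) x 20 mm, underside 340 mm above the bench, front edge at x = 20 mm; posts at x = 100, y = +-175 mm. A cast iron C-clamp is fixed on its -y end
- mug: white ceramic tea mug, 80 mm across, 90 mm high, handle at its +y, on the bench at the side away from the pad. Origin: centre of the underside. Leave it alone
- thread_ring: brass thread ring gauge on the shelf, 60 mm outside, 36 mm inside, 16 mm high. Origin: centre of the underside. Leave it alone
- caliper: vernier caliper lying on the shelf, 200 mm along its y, 5 to 8 mm high, jaws 50 mm to -x at its -y end. Origin: underside of the beam's middle. Leave it alone
Not all that is in view belongs to the job. What is meant by the gauge is not pink, and is the larger of those in its own colour.

How it is judged (in metres and radians):
On the way, in this order (a step that is already met when the one before it is completed fails the run):
1. the snap gauge lies flat on the felt pad, let go, with the lid still shut (x of gauge in the frame of pad between -0.08 and 0.08 m and y of gauge in the frame of pad between -0.07 and 0.07 m and z of gauge in the frame of pad below 0.012 m and angle between gauge's own z axis and vertical below 0.12 rad and linear speed of gauge below 0.03 m/s and contact force between the fingers and gauge below 0.2 N and value of joint readout_lid below 0.1 rad), for 0.2 s.
2. the lid stands at 50 to 70 degrees (value of joint readout_lid between 0.873 and 1.222 rad and velocity of joint readout_lid between -0.1 and 0.1 rad/s), for 0.2 s.
At the end, for the whole second after the job is handed in: The lid stands still, let go, at 60 degrees from closed within 10 degrees (0.873 to 1.222 rad), and the snap gauge lies flat and still on the felt pad, its origin inside the pad's outline by 10 mm or more (x of gauge in the frame of pad between -0.08 and 0.08 m and y of gauge in the frame of pad between -0.07 and 0.07 m and z of gauge in the frame of pad below 0.012 m and angle between gauge's own z axis and vertical below 0.12 rad and linear speed of gauge below 0.03 m/s and contact force between the fingers and gauge below 0.2 N and value of joint readout_lid between 0.873 and 1.222 rad and velocity of joint readout_lid between -0.05 and 0.05 rad/s); the robot touches nothing.
It fails at once if the robot presses on the shelf with more than 5 N (contact force between any of the arm, the fingers and shelf above 5 N).
It fails at once if the mug is moved more than 20 mm (distance of mug from where it was at the start of the episode above 0.02 m).
It fails at once if the thread ring or the caliper is moved more than 20 mm (distance of any of thread_ring, caliper from where it was at the start of the episode above 0.02 m).
It fails at once if the snap gauge is dropped (loose and faster than 0.7 m/s) (contact force between the fingers and gauge below 0.2 N and linear speed of gauge above 0.7 m/s).
It also fails if it takes over 54 s, if anything falls off the work surface, if the arm or the gripper's body presses on something with over 40 N, if the wrist force passes 120 N, or if a joint passes its speed limit or range.

## Working session

There is one attempt and no reset: what is moved stays moved. The work goes in short steps, Python scripts to look and compute and a tool call to move; the robot and the scene stay as the last step left them, time stands still between calls to the robot, and variables do not carry over. Pictures are saved under pics/ and viewed, about 8 in all and at most 12, crops included, and the job is handed in when it is done.

Besides the shell and the picture viewer there is one more tool, called after ">>>" as name(argument=value, ...) on one line, values as JSON. carry_out: Moves the arm, as the interface text tells. Its arguments: {"type":"object","properties":{"deltas":{"type":"array"},"hand":{"type":"number"},"squeeze":{"type":"number"}},"required":["deltas"]}

```bash
mkdir -p pics
cat > h.py <<'E'
from station import *
import numpy as np, cv2
def shot(n,f):
    d=grab_frame(n); cv2.imwrite('pics/'+f,cv2.cvtColor(np.asarray(d['pixels']),cv2.COLOR_RGB2BGR)); 
    np.save('pics/'+f+'.npy',{k:d[k] for k in d},allow_pickle=True); return d
def load(f): return np.load('pics/'+f+'.npy',allow_pickle=True).item()
def ray(d,u,v,z):
    f=200/np.tan(np.radians(d['fov_y'])/2); P=np.array(d['pose'])
    r=P[:3,:3]@np.array([(u-d['cx'])/f,(v-d['cy'])/f,1]); o=P[:3,3]
    return o+r*(z-o[2])/r[2]
def proj(d,p):
    f=200/np.tan(np.radians(d['fov_y'])/2); P=np.array(d['pose'])
    c=P[:3,:3].T@(np.array(p)-P[:3,3]); return c[:2]/c[2]*f+[d['cx'],d['cy']]
E
python3 - <<'E'
from h import *
for n in ('top','side'):
    d=shot(n,n+'1.png'); print(n,d['fov_y'],d['cx'],d['cy'],np.round(d['pose'],3).tolist())
print(get_obs())
E
```

```text
top 45.66376151844622 310.98580778457807 198.81881909742395 [[0.019, -0.991, 0.133, 449.63], [-1.0, -0.022, -0.015, 17.933], [0.018, -0.132, -0.991, 1437.526], [0.0, 0.0, 0.0, 1.0]]
side 54.79230500685541 319.7551520802481 204.9751103038794 [[-0.801, -0.296, 0.521, 149.535], [-0.599, 0.423, -0.68, 635.35], [-0.019, -0.856, -0.516, 694.695], [0.0, 0.0, 0.0, 1.0]]
{'time': 0.1, 'joint_positions': array([-1.29157464e+00,  1.24467801e-01,  1.65150925e+00, -4.27048878e-06,
        1.36750183e+00, -8.26081979e-02]), 'dq': array([ 0.00015416, -0.00144737, -0.00347083,  0.00065458,  0.00082646,
        0.00216528]), 'tau': array([ 3.18451475e-05, -4.18882120e+01, -3.61095858e+01,  7.76937744e-02,
        4.61770291e-02, -7.52351934e-05]), 'eef_pos': array([ 229.89993848, -607.37517255,  213.50857012]), 'ee_rot': array([-5.96590443e-04,  8.22795792e-01, -5.68336340e-01, -7.30439605e-04]), 'contact_force': array([-0.77496958, -0.56252163, -0.29835004]), 'moment': array([ 0.00287033, -0.03841023, -0.06108233]), 'finger_gap': 95.31218365183244}
```

View pics/top1.png

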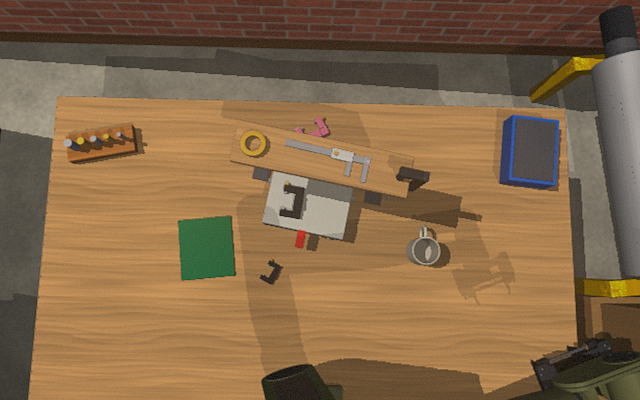

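View pics/side1.png

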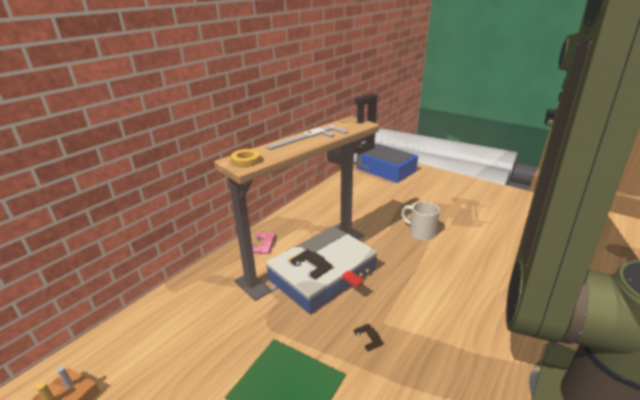

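The top view shows the pad at about (207,248), the gauge on the lid at (292,200), the red tongue at (300,240) and a small decoy gauge on the bench at (271,271). The mug is at (425,250). The side view agrees: the gauge is at (310,262) on the lid and the tongue at (353,279).

Run:
```python
from h import *
d=load('top1.png'); im=cv2.cvtColor(np.asarray(d['pixels']),cv2.COLOR_RGB2BGR); hsv=cv2.cvtColor(im,cv2.COLOR_BGR2HSV)
def big(m,box):
    x0,y0,x1,y1=box; k=np.zeros_like(m); k[y0:y1,x0:x1]=m[y0:y1,x0:x1]
    c=max(cv2.findContours(k,0,2)[0],key=cv2.contourArea); return c
def rep(n,c,z):
    P=np.array([ray(d,*p[0],z)[:2] for p in c],np.float32)
    r=cv2.minAreaRect(P); print(n,'area',cv2.contourArea(c),'rect',np.round(r[0],1),np.round(r[1],1),round(r[2],1),'box',cv2.boxPoints(r).round(0).tolist()); return P
rep('pad',big(cv2.inRange(hsv,(60,80,30),(95,255,255)),(150,200,250,300)),5)
t=cv2.inRange(hsv,(0,150,90),(8,255,255)); c=big(t,(280,225,325,260)); rep('tongue',c,66); 
lid=((hsv[...,1]<60)&(hsv[...,2]>130)).astype(np.uint8)*255; rep('lid',big(lid,(255,165,360,250)),66)
g=(hsv[...,2]<62).astype(np.uint8)*255; c=big(g,(270,175,312,228)); rep('gauge',c,80)
cv2.imwrite('pics/c1.png',cv2.resize(im[155:295,240:370],None,fx=5,fy=5,interpolation=cv2.INTER_CUBIC)[:600])
d2=load('side1.png'); i2=cv2.cvtColor(np.asarray(d2['pixels']),cv2.COLOR_RGB2BGR)
```

```text
pad area 2988.0 rect [487.3 306.9] [176.3 156.6] 6.4 box [[391.0, 375.0], [408.0, 219.0], [584.0, 239.0], [566.0, 395.0]]
tongue area 116.0 rect [516.9  26.9] [23.2 49. ] 79.9 box [[491.0, 20.0], [539.0, 11.0], [543.0, 34.0], [495.0, 43.0]]
lid area 2842.5 rect [616.9  10.7] [245.  153.6] 78.8 box [[518.0, -95.0], [669.0, -124.0], [716.0, 116.0], [565.0, 146.0]]
gauge area 43.5 rect [586.6  58.5] [56.  17.9] 83.6 box [[575.0, 32.0], [592.0, 30.0], [599.0, 85.0], [581.0, 87.0]]
```

View pics/c1.png

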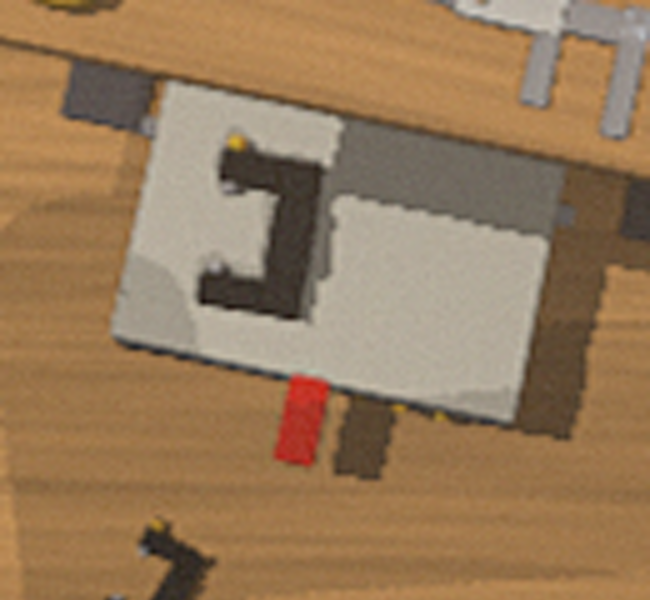

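The crop shows the gauge's outline on the lid: the bar's right edge runs from crop (325,162) to (302,320), with the arms pointing left (+y). The tongue is at crop (300,420).

Run:
```python
from h import *
d=load('top1.png'); im=np.asarray(d['pixels'])
m=np.zeros((400,640),np.uint8); s=np.s_[180:222,278:306]; m[s]=(im[s].max(2)<85)*255
c=max(cv2.findContours(m,0,1)[0],key=cv2.contourArea)
P=np.array([ray(d,*p[0],80)[:2] for p in c],np.float32); r=cv2.minAreaRect(P); print(cv2.contourArea(c),r,cv2.boxPoints(r).round().tolist())
for q in [(325,162),(302,320),(222,150),(198,300),(275,185),(262,272)]: print(q,ray(d,240+q[0]/5,155+q[1]/5,80).round(1))
o=np.array([625,8.]);a=np.radians(-11);R=np.array([[np.cos(a),-np.sin(a)],[np.sin(a),np.cos(a)]])
cv2.imwrite('pics/m.png',cv2.resize(m[160:240,260:320],None,fx=4,fy=4))
# overlay check in both views
for f in('top1.png','side1.png'):
    D=load(f); print(f,[proj(D,[*(o+R@np.array(p[:2])),p[2]]).round(0).tolist() for p in [(-85,120,66),(-85,-120,66),(85,120,66),(-134,0,66),(20,210,340),(20,-210,340)]])
```

```text
361.0 ((623.1976318359375, 52.32469940185547), (58.99163818359375, 91.61837005615234), 81.7923812866211) [[574.0, 30.0], [664.0, 17.0], [673.0, 75.0], [582.0, 88.0]]
(325, 162) [664.4  15.5  80. ]
(302, 320) [572.4  26.8  80. ]
(222, 150) [670.1  75.2  80. ]
(198, 300) [582.7  86.6  80. ]
(275, 185) [650.3  44.1  80. ]
(262, 272) [599.6  50.4  80. ]
top1.png [[260.0, 221.0], [342.0, 239.0], [273.0, 165.0], [297.0, 247.0], [223.0, 160.0], [398.0, 197.0]]
side1.png [[309.0, 296.0], [378.0, 251.0], [265.0, 261.0], [361.0, 282.0], [234.0, 187.0], [376.0, 133.0]]
```

>>> carry_out(deltas=[{"tx":0.25,"ty":0.9,"rz":1},{"tx":0.25,"ty":0.9,"rz":1},{"tx":0.25,"ty":0.9,"rz":1},{"tx":0.25,"ty":0.9,"rz":1},{"tx":0.25,"ty":0.9,"rz":1},{"tx":0.25,"ty":0.9,"rz":1},{"tx":0.25,"ty":0.9,"rz":1},{"tx":0.25,"ty":0.9,"rz":1}], hand=0.7)

```text
schema error: expected keys tx, ty, tz, rx, ry, rz
```

>>> carry_out(deltas=[{"tx":0.25,"ty":0.9,"rz":1},{"tx":0.25,"ty":0.9,"rz":1},{"tx":0.25,"ty":0.9,"rz":1},{"tx":0.25,"ty":0.9,"rz":1},{"tx":0.25,"ty":0.9,"rz":1},{"tx":0.25,"ty":0.9,"rz":1},{"tx":0.25,"ty":0.9,"rz":1},{"tx":0.25,"ty":0.9,"rz":1}])

```text
schema error: expected keys tx, ty, tz, rx, ry, rz
```

>>> carry_out(deltas=[{"rz":1},{"rz":1},{"rz":1},{"rz":1},{"rz":1},{"rz":1},{"rz":1},{"rz":1}])

```text
schema error: expected keys tx, ty, tz, rx, ry, rz
```

>>> carry_out(deltas=[{"rz":1},{"rz":1},{"rz":1},{"rz":1},{"rz":1},{"rz":1},{"rz":1},{"rz":1}])

```text
schema error: expected keys tx, ty, tz, rx, ry, rz
```

All six keys are needed in each row.

>>> carry_out(deltas=[{"tx":0.25,"ty":0.9,"tz":0,"rx":0,"ry":0,"rz":1},{"tx":0.25,"ty":0.9,"tz":0,"rx":0,"ry":0,"rz":1},{"tx":0.25,"ty":0.9,"tz":0,"rx":0,"ry":0,"rz":1},{"tx":0.25,"ty":0.9,"tz":0,"rx":0,"ry":0,"rz":1},{"tx":0.25,"ty":0.9,"tz":0,"rx":0,"ry":0,"rz":1},{"tx":0.25,"ty":0.9,"tz":0,"rx":0,"ry":0,"rz":1},{"tx":0.25,"ty":0.9,"tz":0,"rx":0,"ry":0,"rz":1},{"tx":0.25,"ty":0.9,"tz":0,"rx":0,"ry":0,"rz":1}], hand=0.7)

```text
time: 0.77
eef_pos: [307.0, -311.0, 205.4]
ee_rot: [-0.003, 0.95, -0.312, -0.005]
contact_force: [0.1, 0.8, 0.1]
finger_gap: 66.7
```

>>> carry_out(deltas=[{"tx":0.25,"ty":0.9,"tz":0,"rx":0,"ry":0,"rz":1},{"tx":0.25,"ty":0.9,"tz":0,"rx":0,"ry":0,"rz":1},{"tx":0.25,"ty":0.9,"tz":0,"rx":0,"ry":0,"rz":1},{"tx":0.25,"ty":0.9,"tz":0,"rx":0,"ry":0,"rz":1},{"tx":0.25,"ty":0.9,"tz":0,"rx":0,"ry":0,"rz":1},{"tx":0.25,"ty":0.9,"tz":0,"rx":0,"ry":0,"rz":1},{"tx":0.25,"ty":0.9,"tz":0,"rx":0,"ry":0,"rz":1},{"tx":0.25,"ty":0.9,"tz":0,"rx":0,"ry":0,"rz":1}])

```text
time: 1.43
eef_pos: [384.9, -7.8, 202.3]
ee_rot: [-0.001, 1.0, -0.027, -0.005]
contact_force: [1.1, -0.3, 0.2]
finger_gap: 67.0
```

>>> carry_out(deltas=[{"tx":0,"ty":0,"tz":0,"rx":0,"ry":0,"rz":1},{"tx":0,"ty":0,"tz":0,"rx":0,"ry":0,"rz":1},{"tx":0,"ty":0,"tz":0,"rx":0,"ry":0,"rz":1},{"tx":0,"ty":0,"tz":0,"rx":0,"ry":0,"rz":1},{"tx":0,"ty":0,"tz":0,"rx":0,"ry":0,"rz":1},{"tx":0,"ty":0,"tz":0,"rx":0,"ry":0,"rz":1},{"tx":0,"ty":0,"tz":0,"rx":0,"ry":0,"rz":1},{"tx":0,"ty":0,"tz":0,"rx":0,"ry":0,"rz":1}])

```text
time: 2.1
eef_pos: [382.9, 3.5, 198.7]
ee_rot: [-0.002, 0.962, 0.274, -0.008]
contact_force: [0.4, 0.3, -0.3]
finger_gap: 66.5
```

```bash
cat >> h.py <<'E'
from scipy.spatial.transform import Rotation as Ro
def st(yaw=None,tilt=None):
    o=get_obs(); q=o['ee_rot']; R=Ro.from_quat([q[1],q[2],q[3],q[0]]); M=R.as_matrix()
    print('t',round(o['time'],2),'tcp',o['eef_pos'].round(1),'X',M[:,0].round(3),'Z',M[:,2].round(3),'q',o['joint_positions'].round(2),'F',o['contact_force'].round(1),'gap',round(o['finger_gap'],1))
    if yaw is not None:
        a=np.radians(yaw);t=np.radians(tilt); f=np.array([np.cos(a),np.sin(a),0])
        X=np.array([-np.sin(a),np.cos(a),0]);Z=np.sin(t)*f-np.cos(t)*np.array([0,0,1]);T=np.c_[X,np.cross(Z,X),Z]
        print('turn units',(np.degrees((Ro.from_matrix(T)*R.inv()).as_rotvec())/4).round(2))
    return o
E
python3 -c "
from h import *
st(-8,0);st(-8,35)"
```

```text
t 2.1 tcp [382.9   3.5 198.7] X [ 0.849  0.528 -0.015] Z [-0.017 -0.001 -1.   ] q [-0.13 -0.5   2.21 -0.    1.44 -0.68] F [ 0.4  0.3 -0.3] gap 66.5
turn units [ 0.12 -0.22 12.54]
t 2.1 tcp [382.9   3.5 198.7] X [ 0.849  0.528 -0.015] Z [-0.017 -0.001 -1.   ] q [-0.13 -0.5   2.21 -0.    1.44 -0.68] F [ 0.4  0.3 -0.3] gap 66.5
turn units [-4.81 -7.78 12.19]
```

>>> carry_out(deltas=[{"tx":0.3,"ty":0.08,"tz":0,"rx":-0.37,"ry":-0.6,"rz":0.94},{"tx":0.3,"ty":0.08,"tz":0,"rx":-0.37,"ry":-0.6,"rz":0.94},{"tx":0.3,"ty":0.08,"tz":0,"rx":-0.37,"ry":-0.6,"rz":0.94},{"tx":0.3,"ty":0.08,"tz":0,"rx":-0.37,"ry":-0.6,"rz":0.94},{"tx":0.3,"ty":0.08,"tz":0,"rx":-0.37,"ry":-0.6,"rz":0.94},{"tx":0.3,"ty":0.08,"tz":0,"rx":-0.37,"ry":-0.6,"rz":0.94},{"tx":0.3,"ty":0.08,"tz":0,"rx":-0.37,"ry":-0.6,"rz":0.94},{"tx":0.3,"ty":0.08,"tz":0,"rx":-0.37,"ry":-0.6,"rz":0.94}])

```text
time: 2.77
eef_pos: [480.7, 30.0, 195.7]
ee_rot: [0.149, 0.833, 0.517, 0.125]
contact_force: [0.4, -0.1, 0.1]
finger_gap: 66.5
```

>>> carry_out(deltas=[{"tx":0.3,"ty":0.08,"tz":0,"rx":-0.37,"ry":-0.6,"rz":0.94},{"tx":0.3,"ty":0.08,"tz":0,"rx":-0.37,"ry":-0.6,"rz":0.94},{"tx":0.3,"ty":0.08,"tz":0,"rx":-0.37,"ry":-0.6,"rz":0.94},{"tx":0.3,"ty":0.08,"tz":0,"rx":-0.37,"ry":-0.6,"rz":0.94},{"tx":0.3,"ty":0.08,"tz":0,"rx":-0.37,"ry":-0.6,"rz":0.94}])

```text
time: 3.18
eef_pos: [541.7, 48.1, 193.6]
ee_rot: [0.236, 0.701, 0.641, 0.203]
contact_force: [0.5, 0.1, -0.6]
finger_gap: 66.5
```

```bash
python3 -c "
from h import *
st(-8,35)"
```

```text
t 3.18 tcp [541.7  48.1 193.6] X [ 0.095  0.995 -0.019] Z [ 0.587 -0.071 -0.806] q [ 0.04 -0.48  2.31 -0.15  0.7  -1.36] F [ 0.5  0.1 -0.6] gap 66.5
turn units [ 0.3   0.27 -0.64]
```

>>> carry_out(deltas=[{"tx":0.23,"ty":-0.05,"tz":-0.35,"rx":0.1,"ry":0.09,"rz":0.21},{"tx":0.23,"ty":-0.05,"tz":-0.35,"rx":0.1,"ry":0.09,"rz":0.21},{"tx":0.23,"ty":-0.05,"tz":-0.35,"rx":0.1,"ry":0.09,"rz":-0.21},{"tx":0,"ty":0,"tz":0,"rx":0,"ry":0,"rz":-0.8},{"tx":0,"ty":0,"tz":0,"rx":0,"ry":0,"rz":0}])

```text
time: 3.6
eef_pos: [568.2, 41.8, 146.1]
ee_rot: [0.226, 0.719, 0.627, 0.197]
contact_force: [0.2, 0.0, -0.3]
finger_gap: 66.6
```

```bash
python3 -c "
from h import *
st(-8,35)
d=shot('side','side2.png');e=shot('top','top2.png');import cv2
a=cv2.imread('pics/side2.png')[150:330,220:420];b=cv2.imread('pics/top2.png')[150:285,230:380]
cv2.imwrite('pics/c2.png',np.hstack([cv2.resize(a,(400,360)),cv2.resize(b,(400,360))]))
"
```

```text
t 3.6 tcp [568.2  41.8 146.1] X [ 0.135  0.991 -0.   ] Z [ 0.566 -0.077 -0.821] q [ 0.03 -0.34  2.29 -0.16  0.6  -1.3 ] F [ 0.2  0.  -0.3] gap 66.6
turn units [-0.   -0.03 -0.06]
```

View pics/c2.png

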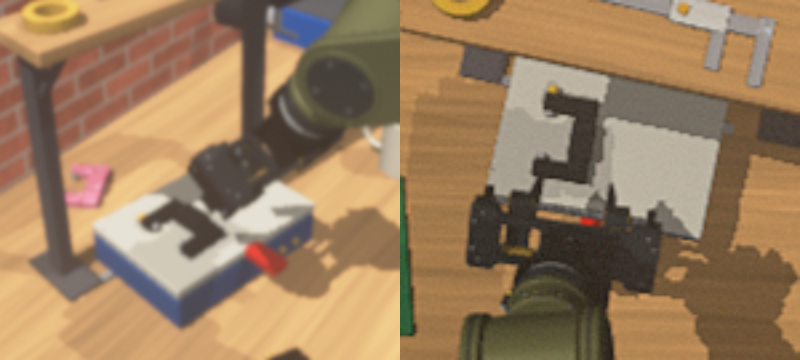

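The crop shows the fingers in front of and above the gauge, straddling the bar line in the top view (fingers at crop x 545 and 615, bar at about 583), and clear of the shelf. I'll go in along the tool axis.

>>> carry_out(deltas=[{"tx":0.3,"ty":-0.04,"tz":-0.37,"rx":0,"ry":0,"rz":0},{"tx":0.3,"ty":-0.04,"tz":-0.37,"rx":0,"ry":0,"rz":0},{"tx":0.3,"ty":-0.04,"tz":-0.37,"rx":0,"ry":0,"rz":0},{"tx":0.25,"ty":-0.04,"tz":-0.3,"rx":0,"ry":0,"rz":0},{"tx":0.15,"ty":-0.02,"tz":-0.15,"rx":0,"ry":0,"rz":0},{"tx":0,"ty":0,"tz":0,"rx":0,"ry":0,"rz":0}])

```text
time: 4.2
eef_pos: [623.4, 34.8, 87.5]
ee_rot: [0.228, 0.714, 0.63, 0.201]
contact_force: [0.0, 1.0, -0.1]
finger_gap: 66.4
```

```bash
python3 -c "
from h import *
st(-8,35)"
```

```text
t 4.2 tcp [623.4  34.8  87.5] X [0.125 0.992 0.   ] Z [ 0.575 -0.072 -0.815] q [ 0.01 -0.11  2.22 -0.18  0.43 -1.3 ] F [ 0.   1.  -0.1] gap 66.4
turn units [ 0.01  0.11 -0.21]
```

>>> carry_out(deltas=[{"tx":0.05,"ty":0,"tz":-0.17,"rx":0,"ry":0.1,"rz":-0.2},{"tx":0.03,"ty":0,"tz":-0.14,"rx":0,"ry":0,"rz":0},{"tx":0,"ty":0,"tz":0,"rx":0,"ry":0,"rz":0}])

```text
time: 4.45
eef_pos: [626.9, 34.6, 76.5]
ee_rot: [0.228, 0.719, 0.626, 0.198]
contact_force: [-0.1, -0.4, 0.0]
finger_gap: 66.6
```

>>> carry_out(deltas=[{"tx":0,"ty":0,"tz":0,"rx":0,"ry":0,"rz":0},{"tx":0,"ty":0,"tz":0,"rx":0,"ry":0,"rz":0},{"tx":0,"ty":0,"tz":0,"rx":0,"ry":0,"rz":0},{"tx":0,"ty":0,"tz":0,"rx":0,"ry":0,"rz":0},{"tx":0,"ty":0,"tz":0,"rx":0,"ry":0,"rz":0},{"tx":0,"ty":0,"tz":0,"rx":0,"ry":0,"rz":0}], hand=0, squeeze=30)

```text
time: 4.95
eef_pos: [627.2, 34.9, 79.9]
ee_rot: [0.229, 0.718, 0.626, 0.2]
contact_force: [-0.1, 0.1, 0.4]
finger_gap: 31.9
```

```bash
python3 -c "
from h import *
st(-8,35)"
```

```text
t 4.95 tcp [627.2  34.9  79.9] X [ 0.135  0.991 -0.   ] Z [ 0.574 -0.079 -0.815] q [ 0.01 -0.09  2.21 -0.21  0.42 -1.26] F [-0.1  0.1  0.4] gap 31.9
turn units [ 0.02  0.1  -0.06]
```

>>> carry_out(deltas=[{"tx":0,"ty":0,"tz":-0.06,"rx":0,"ry":0,"rz":0},{"tx":0,"ty":0,"tz":0,"rx":0,"ry":0,"rz":0},{"tx":0,"ty":0,"tz":0,"rx":0,"ry":0,"rz":0},{"tx":0,"ty":0,"tz":0,"rx":0,"ry":0,"rz":0}])

```text
time: 5.28
eef_pos: [628.0, 35.2, 78.9]
ee_rot: [0.23, 0.717, 0.626, 0.201]
contact_force: [-1.3, -0.3, 1.6]
finger_gap: 25.5
```

```bash
python3 -c "
from h import *
st(-8,35)"
```

```text
t 5.28 tcp [628.   35.2  78.9] X [0.135 0.991 0.   ] Z [ 0.577 -0.078 -0.813] q [ 0.01 -0.09  2.21 -0.21  0.41 -1.26] F [-1.3 -0.3  1.6] gap 25.5
turn units [ 0.02  0.15 -0.06]
```

>>> carry_out(deltas=[{"tx":0,"ty":0,"tz":0.2,"rx":0,"ry":0,"rz":0},{"tx":0,"ty":0,"tz":0.3,"rx":0,"ry":0,"rz":0},{"tx":-0.3,"ty":0,"tz":0.4,"rx":0,"ry":0,"rz":0},{"tx":-0.4,"ty":0,"tz":0.4,"rx":0,"ry":0,"rz":0},{"tx":-0.5,"ty":0,"tz":0.3,"rx":0,"ry":0,"rz":0},{"tx":-0.5,"ty":0.2,"tz":0.2,"rx":0,"ry":0,"rz":0},{"tx":-0.4,"ty":0.3,"tz":0,"rx":0,"ry":0,"rz":0}])

```text
time: 5.87
eef_pos: [537.1, 53.4, 147.3]
ee_rot: [0.225, 0.72, 0.627, 0.194]
contact_force: [0.7, 0.6, -2.5]
finger_gap: 25.8
```

```bash
python3 -c "
from h import *
st(-8,35)"
```

```text
t 5.87 tcp [537.1  53.4 147.3] X [ 0.139  0.99  -0.002] Z [ 0.562 -0.081 -0.823] q [ 0.06 -0.42  2.34 -0.19  0.64 -1.25] F [ 0.7  0.6 -2.5] gap 25.8
turn units [ 0.02 -0.11 -0.01]
```

>>> carry_out(deltas=[{"tx":-0.13,"ty":0.7,"tz":0,"rx":0,"ry":0,"rz":0},{"tx":-0.13,"ty":0.7,"tz":0,"rx":0,"ry":0,"rz":0},{"tx":-0.13,"ty":0.7,"tz":0,"rx":0,"ry":0,"rz":0},{"tx":-0.13,"ty":0.7,"tz":0,"rx":0,"ry":0,"rz":0},{"tx":-0.13,"ty":0.7,"tz":-0.1,"rx":0,"ry":0,"rz":0},{"tx":-0.13,"ty":0.7,"tz":-0.2,"rx":0,"ry":0,"rz":0},{"tx":-0.13,"ty":0.7,"tz":-0.3,"rx":0,"ry":0,"rz":0},{"tx":-0.1,"ty":0.5,"tz":-0.4,"rx":0,"ry":0,"rz":0}])

```text
time: 6.53
eef_pos: [489.7, 275.3, 110.4]
ee_rot: [0.226, 0.723, 0.622, 0.196]
contact_force: [1.2, -0.1, -1.5]
finger_gap: 25.6
```

>>> carry_out(deltas=[{"tx":0,"ty":0,"tz":-0.4,"rx":0,"ry":0,"rz":0},{"tx":0,"ty":0,"tz":0,"rx":0,"ry":0,"rz":0}])

```text
time: 6.7
eef_pos: [486.2, 278.6, 89.9]
ee_rot: [0.224, 0.722, 0.625, 0.194]
contact_force: [-0.9, -0.7, -3.1]
finger_gap: 26.3
```

```bash
python3 -c "
from h import *
st(-8,35)"
```

```text
t 6.7 tcp [486.2 278.6  89.9] X [ 0.143  0.99  -0.   ] Z [ 0.56  -0.081 -0.825] q [ 0.63 -0.16  2.25 -0.65  0.71 -0.37] F [-0.9 -0.7 -3.1] gap 26.3
turn units [-0.02 -0.14  0.06]
```

Now I'll lower it to 30 mm, check, then set it down slowly.

>>> carry_out(deltas=[{"tx":0.1,"ty":0.15,"tz":-0.4,"rx":0,"ry":-0.05,"rz":0},{"tx":0.1,"ty":0.15,"tz":-0.4,"rx":0,"ry":-0.05,"rz":0},{"tx":0,"ty":0.05,"tz":-0.4,"rx":0,"ry":0,"rz":0},{"tx":0,"ty":0,"tz":-0.2,"rx":0,"ry":0,"rz":0},{"tx":0,"ty":0,"tz":0,"rx":0,"ry":0,"rz":0}])

```text
time: 7.12
eef_pos: [494.6, 292.2, 34.0]
ee_rot: [0.226, 0.722, 0.624, 0.196]
contact_force: [-0.2, -1.2, -2.5]
finger_gap: 25.8
```

```bash
python3 -c "
from h import *
st(-8,35)
d=shot('side','side3.png');e=shot('top','top3.png')
a=cv2.imread('pics/side3.png')[200:400,180:420];b=cv2.imread('pics/top3.png')[150:310,160:350]
cv2.imwrite('pics/c3.png',np.hstack([cv2.resize(a,(400,340)),cv2.resize(b,(400,340))]))
"
```

```text
t 7.12 tcp [494.6 292.2  34. ] X [0.145 0.989 0.001] Z [ 0.566 -0.082 -0.821] q [ 0.65 -0.03  2.24 -0.77  0.62 -0.2 ] F [-0.2 -1.2 -2.5] gap 25.8
turn units [-0.02 -0.03  0.09]
```

View pics/c3.png

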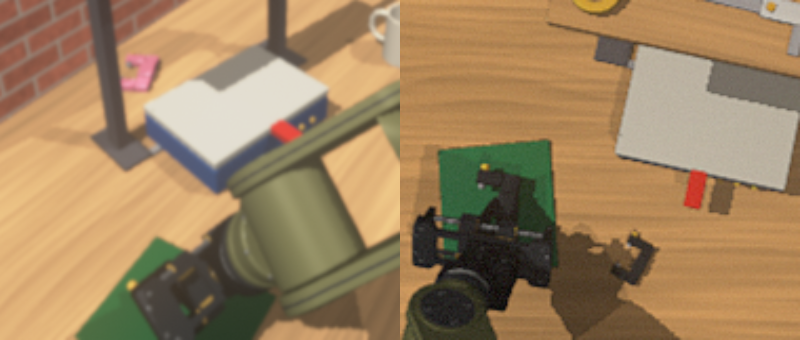

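The gauge is held over the pad: its far arm is at right-crop (490,180), inside the green outline, and the lid is still shut. I'll lower it gently.

>>> carry_out(deltas=[{"tx":0,"ty":0,"tz":-0.12,"rx":0,"ry":0,"rz":0},{"tx":0,"ty":0,"tz":-0.1,"rx":0,"ry":0,"rz":0},{"tx":0,"ty":0,"tz":-0.08,"rx":0,"ry":0,"rz":0},{"tx":0,"ty":0,"tz":-0.06,"rx":0,"ry":0,"rz":0},{"tx":0,"ty":0,"tz":-0.04,"rx":0,"ry":0,"rz":0},{"tx":0,"ty":0,"tz":0,"rx":0,"ry":0,"rz":0}])

```text
time: 7.72
eef_pos: [498.3, 293.5, 24.0]
ee_rot: [0.227, 0.722, 0.621, 0.201]
contact_force: [-0.2, 0.5, -3.4]
finger_gap: 25.6
```

```bash
python3 -c "
from h import *
st(-8,35)"
```

```text
t 7.72 tcp [498.3 293.5  24. ] X [0.146 0.989 0.009] Z [ 0.573 -0.078 -0.816] q [ 0.65 -0.    2.24 -0.81  0.59 -0.16] F [-0.2  0.5 -3.4] gap 25.6
turn units [-0.11  0.1   0.11]
```

>>> carry_out(deltas=[{"tx":0,"ty":0,"tz":-0.08,"rx":-0.1,"ry":0,"rz":0},{"tx":0,"ty":0,"tz":-0.08,"rx":0,"ry":0,"rz":0},{"tx":0,"ty":0,"tz":0,"rx":0,"ry":0,"rz":0}])

```text
time: 7.97
eef_pos: [499.0, 294.0, 18.0]
ee_rot: [0.23, 0.721, 0.622, 0.2]
contact_force: [0.5, -0.9, -1.8]
finger_gap: 25.8
```

>>> carry_out(deltas=[{"tx":0,"ty":0,"tz":-0.06,"rx":0,"ry":0,"rz":0},{"tx":0,"ty":0,"tz":-0.04,"rx":0,"ry":0,"rz":0},{"tx":0,"ty":0,"tz":0,"rx":0,"ry":0,"rz":0}])

```text
time: 8.22
eef_pos: [501.3, 295.1, 18.5]
ee_rot: [0.232, 0.721, 0.621, 0.202]
contact_force: [0.7, 0.3, -2.7]
finger_gap: 25.9
```

>>> carry_out(deltas=[{"tx":0,"ty":0,"tz":-0.1,"rx":0,"ry":0,"rz":0},{"tx":0,"ty":0,"tz":0,"rx":0,"ry":0,"rz":0}])

```text
time: 8.38
eef_pos: [503.3, 296.2, 18.3]
ee_rot: [0.234, 0.72, 0.621, 0.203]
contact_force: [-0.2, -0.5, -1.5]
finger_gap: 25.4
```

```bash
python3 -c "
from h import *
st(-8,35)"
```

```text
t 8.38 tcp [503.3 296.2  18.3] X [0.147 0.989 0.002] Z [ 0.584 -0.085 -0.808] q [ 0.65  0.03  2.23 -0.86  0.59 -0.11] F [-0.2 -0.5 -1.5] gap 25.4
turn units [0.01 0.29 0.11]
```

>>> carry_out(deltas=[{"tx":-0.05,"ty":0,"tz":-0.12,"rx":0,"ry":0.1,"rz":0},{"tx":-0.05,"ty":0,"tz":-0.12,"rx":0,"ry":0.1,"rz":0}])

```text
time: 8.55
eef_pos: [503.7, 296.9, 16.7]
ee_rot: [0.235, 0.721, 0.621, 0.201]
contact_force: [-24.0, -10.9, 39.5]
finger_gap: 25.8
```

>>> carry_out(deltas=[{"tx":-0.05,"ty":0,"tz":-0.12,"rx":0,"ry":0.1,"rz":0}])

```text
time: 8.63
eef_pos: [504.1, 297.1, 16.7]
ee_rot: [0.236, 0.721, 0.62, 0.2]
contact_force: [-16.8, -7.8, 30.0]
finger_gap: 25.5
```

It's firmly down. I'll ease off a little and let go.

>>> carry_out(deltas=[{"tx":0,"ty":0,"tz":0.0,"rx":0,"ry":0,"rz":0},{"tx":0,"ty":0,"tz":0,"rx":0,"ry":0,"rz":0},{"tx":0,"ty":0,"tz":0,"rx":0,"ry":0,"rz":0},{"tx":0,"ty":0,"tz":0,"rx":0,"ry":0,"rz":0}], hand=0.55)

```text
time: 8.97
eef_pos: [506.3, 299.0, 19.7]
ee_rot: [0.236, 0.72, 0.62, 0.203]
contact_force: [0.3, 0.6, 0.2]
finger_gap: 47.1
```

```bash
python3 -c "
from h import *
st(-8,35)"
```

```text
t 8.97 tcp [506.3 299.   19.7] X [ 0.149  0.989 -0.   ] Z [ 0.584 -0.088 -0.807] q [ 0.65  0.03  2.22 -0.86  0.6  -0.11] F [0.3 0.6 0.2] gap 47.1
turn units [0.05 0.3  0.15]
```

>>> carry_out(deltas=[{"tx":-0.15,"ty":0.02,"tz":0.2,"rx":0,"ry":0,"rz":0},{"tx":-0.3,"ty":0.04,"tz":0.4,"rx":0,"ry":0,"rz":0},{"tx":-0.4,"ty":0.04,"tz":0.6,"rx":0,"ry":0,"rz":0},{"tx":-0.4,"ty":0.04,"tz":0.6,"rx":0,"ry":0,"rz":0},{"tx":0,"ty":-0.3,"tz":0.4,"rx":0,"ry":0,"rz":0},{"tx":0,"ty":-0.6,"tz":0.2,"rx":0,"ry":0.1,"rz":-0.2},{"tx":0,"ty":-0.8,"tz":0,"rx":0,"ry":0.1,"rz":-0.2},{"tx":0,"ty":-0.8,"tz":0,"rx":0,"ry":0.1,"rz":-0.2}])

```text
time: 9.63
eef_pos: [448.9, 205.3, 116.9]
ee_rot: [0.23, 0.733, 0.612, 0.187]
contact_force: [0.5, -0.9, -0.3]
finger_gap: 52.6
```

>>> carry_out(deltas=[{"tx":0,"ty":-0.8,"tz":0,"rx":0,"ry":0,"rz":-0.1},{"tx":0,"ty":-0.8,"tz":0,"rx":0,"ry":0,"rz":-0.1},{"tx":0,"ty":-0.8,"tz":0,"rx":0,"ry":0,"rz":0},{"tx":0,"ty":-0.6,"tz":0,"rx":0,"ry":0,"rz":0}])

```text
time: 9.97
eef_pos: [446.5, 82.2, 117.5]
ee_rot: [0.231, 0.736, 0.609, 0.187]
contact_force: [0.2, 0.1, -0.2]
finger_gap: 52.4
```

Run:
```python
from h import *
st(-11,35)
e=shot('top','top4.png'); 
b=cv2.imread('pics/top4.png')[150:310,160:350]; cv2.imwrite('pics/c4.png',cv2.resize(b,None,fx=3.5,fy=3.5,interpolation=cv2.INTER_CUBIC))
im=np.asarray(e['pixels']); hsv=cv2.cvtColor(im,cv2.COLOR_RGB2HSV)
m=cv2.inRange(hsv,(0,150,90),(8,255,255)); k=np.zeros_like(m); k[225:260,280:325]=m[225:260,280:325]
P=np.array([ray(e,u,v,66)[:2] for v,u in np.argwhere(k>0)],np.float32); print(len(P),cv2.minAreaRect(P))
```

```text
t 9.97 tcp [446.5  82.2 117.5] X [ 0.189  0.982 -0.006] Z [ 0.557 -0.112 -0.823] q [ 0.21 -0.64  2.52 -0.35  0.72 -0.98] F [ 0.2  0.1 -0.2] gap 52.4
turn units [ 0.06 -0.11 -0.03]
139 ((516.59912109375, 26.880617141723633), (23.1610164642334, 49.5701904296875), 80.01313781738281)
```

View pics/c4.png

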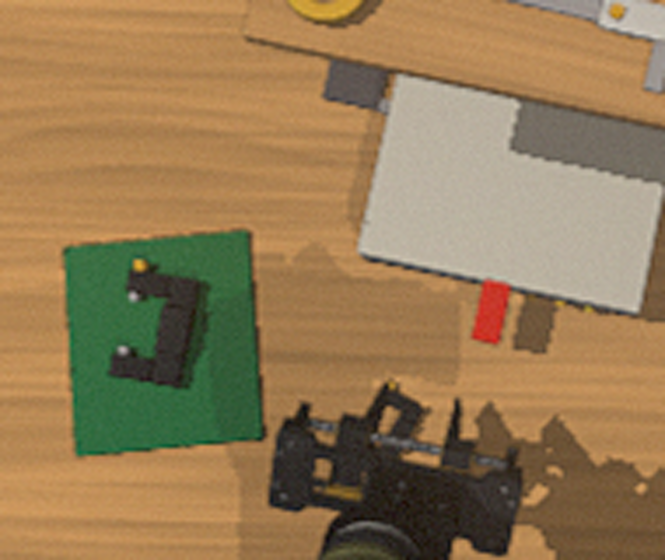

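The gauge lies flat on the pad with its block at about crop (178,332), well inside the outline. The tongue is at crop (490,312). Next I'll line up with the tongue.

>>> carry_out(deltas=[{"tx":0.25,"ty":-0.5,"tz":0,"rx":0,"ry":0,"rz":0},{"tx":0.2,"ty":-0.5,"tz":0,"rx":0,"ry":0,"rz":0},{"tx":0.25,"ty":-0.1,"tz":-0.3,"rx":0,"ry":0,"rz":0},{"tx":0.2,"ty":-0.05,"tz":-0.3,"rx":0,"ry":0,"rz":0},{"tx":0,"ty":0,"tz":0,"rx":0,"ry":0,"rz":0}])

```text
time: 10.43
eef_pos: [481.6, 29.0, 93.8]
ee_rot: [0.233, 0.737, 0.605, 0.188]
contact_force: [0.3, -0.3, 0.2]
finger_gap: 52.4
```

```bash
python3 -c "
from h import *
st(-11,35)"
```

```text
t 10.43 tcp [481.6  29.   93.8] X [ 0.196  0.981 -0.005] Z [ 0.56  -0.116 -0.821] q [ 0.03 -0.52  2.5  -0.24  0.58 -1.18] F [ 0.3 -0.3  0.2] gap 52.4
turn units [ 0.06 -0.05  0.08]
```

>>> carry_out(deltas=[{"tx":0.25,"ty":-0.02,"tz":-0.32,"rx":0,"ry":0,"rz":0},{"tx":0.25,"ty":-0.02,"tz":-0.32,"rx":0,"ry":0,"rz":0},{"tx":0.23,"ty":0,"tz":-0.32,"rx":0,"ry":0,"rz":0},{"tx":0.2,"ty":0,"tz":-0.3,"rx":0,"ry":0,"rz":0}])

```text
time: 10.77
eef_pos: [519.8, 28.7, 45.7]
ee_rot: [0.234, 0.737, 0.605, 0.19]
contact_force: [-0.2, 0.0, 0.5]
finger_gap: 52.3
```

>>> carry_out(deltas=[{"tx":0,"ty":0,"tz":-0.05,"rx":0,"ry":0,"rz":0},{"tx":0,"ty":0,"tz":-0.02,"rx":0,"ry":0,"rz":0},{"tx":0,"ty":0,"tz":-0.02,"rx":0,"ry":0,"rz":0},{"tx":0,"ty":0,"tz":-0.02,"rx":0,"ry":0,"rz":0},{"tx":0,"ty":0,"tz":-0.02,"rx":0,"ry":0,"rz":0},{"tx":0,"ty":0,"tz":0,"rx":0,"ry":0,"rz":0}], hand=0, squeeze=30)

```text
time: 11.27
eef_pos: [517.3, 29.5, 40.1]
ee_rot: [0.234, 0.736, 0.607, 0.188]
contact_force: [6.2, -5.1, -7.1]
finger_gap: 23.8
```

```bash
python3 -c "
from h import *
st(-11,35)"
```

```text
t 11.27 tcp [517.3  29.5  40.1] X [ 0.192  0.981 -0.007] Z [ 0.56  -0.116 -0.82 ] q [ 0.03 -0.29  2.45 -0.34  0.4  -1.08] F [ 6.2 -5.1 -7.1] gap 23.8
turn units [ 0.1  -0.05  0.02]
```

>>> carry_out(deltas=[{"tx":0.01,"ty":0,"tz":0.34,"rx":0,"ry":0,"rz":0},{"tx":0.03,"ty":-0.01,"tz":0.34,"rx":0,"ry":0,"rz":0},{"tx":0.06,"ty":-0.01,"tz":0.33,"rx":0,"ry":0,"rz":0},{"tx":0.08,"ty":-0.02,"tz":0.33,"rx":0,"ry":0,"rz":0}])

```text
time: 11.6
eef_pos: [524.0, 28.2, 94.2]
ee_rot: [0.234, 0.735, 0.607, 0.19]
contact_force: [14.3, -1.2, -11.9]
finger_gap: 24.0
```

```bash
cat >> h.py <<'E'
def arc():
    o=st(-11,35); q=o['ee_rot']; Z=Ro.from_quat([q[1],q[2],q[3],q[0]]).as_matrix()[:,2]
    g=o['eef_pos']-19*Z; f=np.array([np.cos(np.radians(11)),-np.sin(np.radians(11))]); H=np.array([708.5,-8])
    s=(g[:2]-H)@f; l=(g[:2]-H)@[-f[1],f[0]]; z=g[2]-52
    print('g',g.round(1),'s',round(s,1),'lat',round(l,1),'r',round(np.hypot(s,z),1),'th',round(np.degrees(np.arctan2(z,-s)),1))
E
python3 -c "
from h import *
arc()"
```

```text
t 11.6 tcp [524.   28.2  94.2] X [ 0.191  0.982 -0.005] Z [ 0.563 -0.113 -0.819] q [ 0.02 -0.39  2.41 -0.25  0.53 -1.18] F [ 14.3  -1.2 -11.9] gap 24.0
turn units [ 0.07  0.   -0.  ]
g [513.3  30.3 109.7] s -198.9 lat 0.4 r 207.1 th 16.2
```

>>> carry_out(deltas=[{"tx":0.13,"ty":-0.02,"tz":0.3,"rx":0,"ry":0,"rz":0},{"tx":0.13,"ty":-0.02,"tz":0.3,"rx":0,"ry":0,"rz":0},{"tx":0.14,"ty":-0.03,"tz":0.29,"rx":0,"ry":0,"rz":0},{"tx":0.16,"ty":-0.03,"tz":0.28,"rx":0,"ry":0,"rz":0},{"tx":0.18,"ty":-0.04,"tz":0.27,"rx":0,"ry":0,"rz":0}])

```text
time: 12.02
eef_pos: [545.1, 24.1, 143.9]
ee_rot: [0.226, 0.738, 0.608, 0.184]
contact_force: [-0.8, 5.2, -7.8]
finger_gap: 24.0
```

```bash
python3 -c "
from h import *
arc()"
```

```text
t 12.02 tcp [545.1  24.1 143.9] X [ 0.192  0.981 -0.003] Z [ 0.547 -0.109 -0.83 ] q [ 0.01 -0.39  2.32 -0.19  0.64 -1.25] F [-0.8  5.2 -7.8] gap 24.0
turn units [-0.02 -0.27  0.01]
g [534.7  26.2 159.6] s -177.1 lat 0.4 r 207.3 th 31.3
```

>>> carry_out(deltas=[{"tx":0.21,"ty":-0.04,"tz":0.32,"rx":0,"ry":-0.1,"rz":0},{"tx":0.23,"ty":-0.04,"tz":0.3,"rx":0,"ry":-0.1,"rz":0},{"tx":0.25,"ty":-0.05,"tz":0.28,"rx":0,"ry":-0.05,"rz":0},{"tx":0.27,"ty":-0.05,"tz":0.26,"rx":0,"ry":0,"rz":0},{"tx":0.29,"ty":-0.06,"tz":0.24,"rx":0,"ry":0,"rz":0}])

```text
time: 12.43
eef_pos: [586.9, 16.1, 193.0]
ee_rot: [0.221, 0.74, 0.609, 0.182]
contact_force: [-8.4, 4.2, -0.4]
finger_gap: 23.6
```

```bash
python3 -c "
from h import *
arc()"
```

```text
t 12.43 tcp [586.9  16.1 193. ] X [ 0.192  0.981 -0.   ] Z [ 0.538 -0.106 -0.836] q [-0.02 -0.33  2.19 -0.15  0.72 -1.31] F [-8.4  4.2 -0.4] gap 23.6
turn units [-0.08 -0.43  0.02]
g [576.6  18.1 208.9] s -134.4 lat 0.4 r 206.6 th 49.4
```

>>> carry_out(deltas=[{"tx":0.27,"ty":-0.05,"tz":0.22,"rx":0,"ry":0,"rz":0},{"tx":0.29,"ty":-0.06,"tz":0.2,"rx":0,"ry":0,"rz":0},{"tx":0.26,"ty":-0.05,"tz":0.17,"rx":0,"ry":0,"rz":0},{"tx":0,"ty":0,"tz":0,"rx":0,"ry":0,"rz":0}])

```text
time: 12.77
eef_pos: [619.5, 9.7, 217.6]
ee_rot: [0.217, 0.741, 0.609, 0.179]
contact_force: [7.6, 0.4, -9.7]
finger_gap: 23.8
```

```bash
python3 -c "
from h import *
arc()"
```

```text
t 12.77 tcp [619.5   9.7 217.6] X [ 0.193  0.981 -0.   ] Z [ 0.53  -0.105 -0.842] q [-0.03 -0.27  2.09 -0.13  0.76 -1.34] F [ 7.6  0.4 -9.7] gap 23.8
turn units [-0.11 -0.57  0.04]
g [609.4  11.7 233.6] s -101.0 lat 0.5 r 207.8 th 60.9
```

Lid at about 60°. I'll let it settle, then release and look.

>>> carry_out(deltas=[{"tx":0,"ty":0,"tz":0,"rx":0,"ry":0,"rz":0},{"tx":0,"ty":0,"tz":0,"rx":0,"ry":0,"rz":0},{"tx":0,"ty":0,"tz":0,"rx":0,"ry":0,"rz":0}])

```text
time: 13.02
eef_pos: [619.6, 9.7, 217.6]
ee_rot: [0.217, 0.741, 0.609, 0.178]
contact_force: [2.9, 1.5, -7.0]
finger_gap: 23.8
```

>>> carry_out(deltas=[{"tx":0,"ty":0,"tz":0,"rx":0,"ry":0,"rz":0},{"tx":0,"ty":0,"tz":0,"rx":0,"ry":0,"rz":0},{"tx":0,"ty":0,"tz":0,"rx":0,"ry":0,"rz":0},{"tx":0,"ty":0,"tz":0,"rx":0,"ry":0,"rz":0},{"tx":0,"ty":0,"tz":0,"rx":0,"ry":0,"rz":0}], hand=0.55)

```text
time: 13.43
eef_pos: [624.0, 8.4, 227.6]
ee_rot: [0.224, 0.739, 0.608, 0.184]
contact_force: [0.1, -0.3, -0.7]
finger_gap: 49.7
```

```bash
python3 -c "
from h import *
arc()
d=shot('side','side5.png');e=shot('top','top5.png')
a=cv2.imread('pics/side5.png')[100:340,200:440];b=cv2.imread('pics/top5.png')[150:310,160:350]
cv2.imwrite('pics/c5.png',np.hstack([cv2.resize(a,(400,400)),cv2.resize(b,(400,400))]))"
```

```text
t 13.43 tcp [624.    8.4 227.6] X [ 0.193  0.981 -0.001] Z [ 0.545 -0.108 -0.831] q [-0.03 -0.27  2.09 -0.13  0.75 -1.34] F [ 0.1 -0.3 -0.7] gap 49.7
turn units [-0.05 -0.31  0.03]
g [613.6  10.5 243.4] s -96.6 lat 0.0 r 214.4 th 63.2
```

View pics/c5.png

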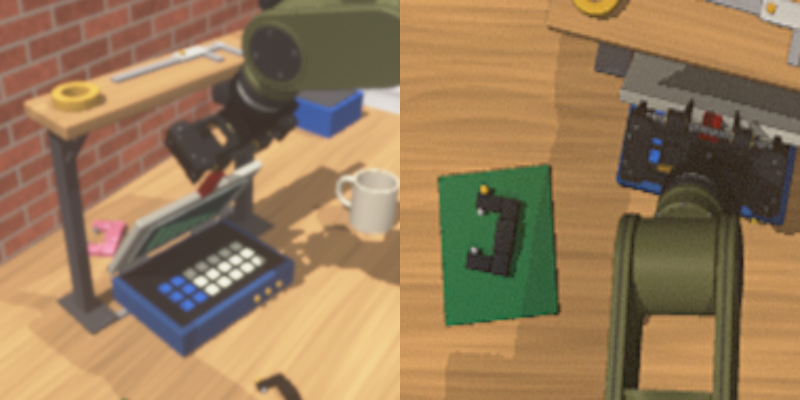

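The lid stands open with the tongue at left-crop (210,182), between the opened fingers. The gauge is still on the pad and the mug is untouched. I'll retreat along the tool axis.

>>> carry_out(deltas=[{"tx":-0.25,"ty":0.05,"tz":0.38,"rx":0,"ry":0,"rz":0},{"tx":-0.3,"ty":0.06,"tz":0.44,"rx":0,"ry":0,"rz":0},{"tx":-0.4,"ty":0.08,"tz":0.5,"rx":0,"ry":0,"rz":0},{"tx":-0.5,"ty":0.1,"tz":0.4,"rx":0,"ry":0,"rz":0},{"tx":-0.7,"ty":0.1,"tz":0.2,"rx":0,"ry":0,"rz":0},{"tx":-0.8,"ty":0.1,"tz":0,"rx":0,"ry":0,"rz":0},{"tx":-0.5,"ty":0,"tz":0,"rx":0,"ry":0,"rz":0},{"tx":0,"ty":0,"tz":0,"rx":0,"ry":0,"rz":0}])

```text
time: 14.2
eef_pos: [480.8, 28.0, 308.4]
ee_rot: [0.225, 0.739, 0.608, 0.184]
contact_force: [0.1, 0.3, 0.4]
finger_gap: 52.2
```

```bash
python3 -c "
from h import *
st()
d=shot('side','side6.png');e=shot('top','top6.png')
a=cv2.imread('pics/side6.png')[100:340,200:440];b=cv2.imread('pics/top6.png')[150:310,160:350]
cv2.imwrite('pics/c6.png',np.hstack([cv2.resize(a,(400,400)),cv2.resize(b,(400,400))]))
f=np.array([np.cos(np.radians(11)),-np.sin(np.radians(11))]);n=np.array([-f[1],f[0]])
for th in (50,60,70):
    t=np.radians(th);H=np.array([708.5,-8])
    P=lambda r,l,h:np.r_[H-f*(r*np.cos(t)-0+h*np.sin(t))*1+n*l,52+r*np.sin(t)+h*np.cos(t)]
    P=lambda r,l,h:np.r_[H+f*(-r*np.cos(t)+h*np.sin(t))+n*l,52+r*np.sin(t)+h*np.cos(t)]
    for nm,D,o,k in(('side',d,(200,100),400/240),('top',e,(160,150),(400/190,2.5))):
        print(th,nm,[((proj(D,P(*p))-o)*k).round(0).tolist() for p in((170,120,0),(170,-120,0),(249,0,7))])
"
```

```text
t 14.2 tcp [480.8  28.  308.4] X [ 0.194  0.981 -0.001] Z [ 0.546 -0.109 -0.831] q [ 0.02 -0.7   2.23 -0.14  1.04 -1.32] F [0.1 0.3 0.4] gap 52.2
50 side [[148.0, 239.0], [271.0, 174.0], [237.0, 177.0]]
50 top [[214.0, 113.0], [400.0, 161.0], [299.0, 173.0]]
60 side [[136.0, 221.0], [259.0, 159.0], [218.0, 152.0]]
60 top [[217.0, 89.0], [405.0, 137.0], [306.0, 135.0]]
70 side [[124.0, 205.0], [247.0, 146.0], [198.0, 131.0]]
70 top [[221.0, 62.0], [410.0, 110.0], [313.0, 94.0]]
```

View pics/c6.png

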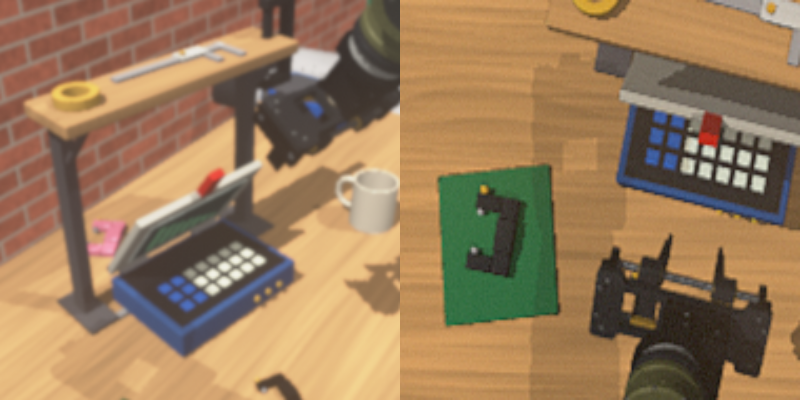

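The lid's left corner at right-crop (620,97) and the tongue tip at (708,143) match a lid angle of about 58–60°. The gauge is flat on the pad and the arm is clear of everything. Handing in.

```bash
python3 -c "
from h import *
print(hand_in())"
```

```text
the job is handed in; nothing more can be done
None
```

The job is done and handed in at 14.2 s of the 54 s allowed. `hand_in()` gives no verdict, so what follows is from my own checks.

- **Gauge:** I gripped the black snap gauge by its block with the tool tilted 35° to stay clear of the shelf. I set it down on the felt pad while the lid was shut. In the last pictures it lies flat, well inside the pad's outline.
- **Lid:** I gripped the tongue, raised the lid along its arc and let go. The gripper's position at release gave about 60°, and the final top view gave about 58°. The blurrier side view was read only roughly and did not contradict that.
- **Surroundings:** The shelf, ring, caliper and mug look undisturbed. The arm ended clear of everything, with the measured force near 0 N.

**Hard contact:** the set-down was firmer than intended. The wrist force on the tool peaked at about 47 N (39.5 N of it upward) while the gauge was still gripped and pressed on the felt. That is well under the 120 N wrist limit. The 40 N limit covers presses by the arm or gripper body; here only the held gauge was seen touching the pad.

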